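# Add a slide carrier to the dryer

### The job

The slide dryer with the blue valve handle is still blowing: turn the blue handle fully shut (crosswise to its pipe), then set the loose white slide carrier from the desk squarely on top of the pile on that dryer, edges flush, lowered and not dropped. Once it lies there by itself, turn the blue handle fully open (in line with the pipe). Keep the pile square and in its place, and leave the yellow dryer and everything else on the desk alone.

Things in the scene. Friction and masses are not known exactly. Their poses are not given: they have to be found in the camera images.
- dryer_blue: fixed slide dryer with blue stripe: low grey air box 104 (x) x 84 (y) x 30 mm high. Origin: centre of its underside; x to its back, y along the brass pipe leaving its +y side to the ball valve (block 28 x 30 x 36 mm high at y = 105 mm) and an air cartridge (34 mm diameter, lying along y from 126 to 198 mm, top 37 mm above the desk)
- valve_blue (a joint): blue valve handle, vertical hinge, stiff (2-3 N). 0 = shut: crosswise to the pipe, along the dryer's -x. 1.571 = open: along +y, in line with the pipe, over the cartridge (clockwise from above). Flat bar, blue grip 28 to 75 mm from the axis, 14 mm wide, 52 to 64 mm above the desk, free space under it
- stem_blue (a point): point on the blue handle's vertical hinge axis, at the handle's mid-height (58 mm above the desk); its axes are the dryer's
- handle_blue (a point): point in the middle of the blue grip, 58 mm out from the hinge axis, at mid-height
- pile_bottom: lower slide carrier on the blue dryer, lying on its top (30 mm above the desk): white tray 92 (x) x 46 (y) x 12 mm high, 70 g, holding one glass slide below its rim. Origin: centre of its underside; x along its length (either end may lead)
- pile_top: upper slide carrier on the blue dryer, lying squarely on the lower one; its top is 54 mm above the desk, where the loose carrier goes: white tray 92 (x) x 46 (y) x 12 mm high, 70 g, holding one glass slide below its rim. Origin: centre of its underside; x along its length (either end may lead)
- loose_carrier: the loose slide carrier, flat on the desk in front of the dryers: white tray 92 (x) x 46 (y) x 12 mm high, 70 g, holding one glass slide below its rim. Origin: centre of its underside; x along its length (either end may lead)
- dryer_yellow: fixed slide dryer with yellow stripe: low grey air box 104 (x) x 84 (y) x 30 mm high. Origin: centre of its underside; x to its back, y along the brass pipe leaving its +y side to the ball valve (block 28 x 30 x 36 mm high at y = 105 mm) and an air cartridge (34 mm diameter, lying along y from 126 to 198 mm, top 37 mm above the desk)
- valve_yellow (a joint): yellow valve handle, vertical hinge, stiff (2-3 N). 0 = shut: crosswise to the pipe, along the dryer's -x. 1.571 = open: along +y, in line with the pipe, over the cartridge (clockwise from above). Flat bar, yellow grip 28 to 75 mm from the axis, 14 mm wide, 52 to 64 mm above the desk, free space under it. To be left as it is
- handle_yellow (a point): point in the middle of the yellow grip, 58 mm out from its hinge axis (which is 105 mm from the yellow dryer's origin along its y)
- carrier_yellow: slide carrier on the yellow dryer, to be left alone: white tray 92 (x) x 46 (y) x 12 mm high, 70 g, holding one glass slide below its rim. Origin: centre of its underside; x along its length (either end may lead)
- oil_bottle: amber bottle of immersion oil, 30 mm diameter, 62 mm high, standing behind the dryers; origin: centre of its underside
- objective: brass microscope objective, 24 mm diameter, 40 mm high, standing between the dryers; origin: centre of its underside
- mouse: black computer mouse 105 x 62 x 33 mm; origin: centre of its underside
- slide_box: blue slide storage box with white lid, 102 x 84 x 34 mm; origin: centre of its underside
- dishes: three clear petri dishes in a pile, 58 mm diameter, 33 mm high; origin: centre of the underside
- wash_bottle: white bottle with red cap, 54 mm diameter, 120 mm high; origin: centre of its underside
There are look-alikes about, which are no part of the job. What is shaped like the loose_carrier but black is not meant. Leave any pink look-alike of the pile_top alone.

How it is judged:
By the outcome, as a careful person would: the job done as asked, in the order asked, and still so for the second after the job is handed in, with the robot touching nothing.
It also fails if it takes over 61 s, if anything falls off the work surface, if the arm or the gripper's body presses on something with over 40 N, if the wrist force passes 120 N, or if a joint passes its speed limit or range.

### The arm

A 6-joint arm with a two-finger parallel gripper is mounted at the origin on the work surface. World frame = base frame: x ahead of the robot, y to its left, z up, the work surface at z = 0. Lengths are in m, angles in rad, forces in N, time in s.
With the tool pointing down it reaches from about 0.425 to 1.125 m from the base axis. Payload 14.9 kg.
Tool frame: the origin (TCP) lies on the centre line of the jaws, within the pads' length; the fingertips stand 25 mm ahead of it and the grasp point (between the pads) lies 6 mm ahead of it (ctrl.finger_overhang is the distance from the TCP to the fingertips, in m); x points along the fingers, z is the direction in which the jaws open and shut, and the axes are right-handed (so a half turn about x gives the same grasp; the last joint's range is limited). The gripper opens to 91 mm and grips with 3 to 60 N. Pads are 32 mm wide; open, the fingers measure 118 mm over their backs; the gripper's body (76 mm by 178 mm) begins 60 mm behind the grasp point.
Start: joints at [1.122, 0.379, 1.734, -0, 1.028, -0.033], TCP at [0.283, 0.64, 0.239] pointing down, gripper open.
Joint ranges: [-2.77, 2.77], [-0.74, 2.19], [0, 2.66], [-1.06, 4.2], [0.31, 2.87], [-3.08, 3.08]. Speed limits (rad/s): [1.89, 1.89, 2.39, 3.14, 3.14, 3.14].

### API

Orientations are given as [roll, pitch, yaw] about the fixed x, y, z axes, in that order (R = Rz(yaw) Ry(pitch) Rx(roll)).
In Python, from station import sensors, optics, ctrl, models gives the robot as it stands.
- The arm moves only by the shell command python3 -m handwheel 'ROWS' [FORCE]. ROWS is JSON, a list of rows, each an object of numbers: "tx", "ty", "tz": the shift along the tool's x, y, z each as a share of 0.2 m, from -1 to 1; "wx", "wy", "wz": the turn, a rotation vector about the tool's x, y, z each as a share of 120 degrees, from -1 to 1; "fingers": the gripper command: -1 is shut, 1 is fully open, values between are in proportion. In form: [{"tx": .., "ty": .., "tz": .., "wx": .., "wy": .., "wz": .., "fingers": ..}, ...]. A call has 1 to 5 rows; each row is the pose to reach, as a shift and turn from the pose measured when the call began, along the tool's axes at that moment; what a row does not reach only later rows make up. A row lasts 1/8 s, in which the tool goes at most 62.5 mm and 10.7 degrees, less where a joint would pass 70% of its speed; a pose out of reach is approached as far as the arm can. A call with a number of a shift or a turn outside -1 to 1 is refused whole. A call with a gripper value outside its range is refused whole. The fingers move at their own pace and stop on an object; FORCE is the grip in N (left out, the last holds). Time passes only in rows, so rows that repeat a pose let the fingers close. It gives the time, the measured TCP pose, the force and the opening at its end, in the units of the state.
- sensors.sense(): the state, without advancing time (a new reading comes with each control period).
- optics.capture(name): name is "scene" or "top" or "wrist"; returns the picture (384x512x3 uint8, blue, green, red); there is no depth.
- optics.camera_info(name): a dict with "K" (3x3 intrinsics, pixels), "R" (3x3) and "t" (3): a world point X has camera coordinates R X + t. Camera axes: x right, y down, z forward; pixel columns grow to the right and rows downward; lengths in m; the calibration is good to about 2 mm. A picture is of the moment at which its call begins: read the wrist's pose just before it. camera_info takes no time and is no camera call; for the wrist camera it gives the pose at the moment of the call.
- ctrl.job_done(): hands the job in, once; it reports no verdict.
Trained networks look in the newest picture that a camera, given by its name, has taken for a name from the list of things; names that differ only in an ending like _2 or _b are one class to them, and where a whole thing is asked for, a point or a joint stands for the part that bears it (a point fixed in the world has none). Each returns a list of dicts, best first, with "conf" (0 to 1); they miss things now and then, are a little off and sometimes report something else, mostly with a low value. They report only what shows in the picture. A call takes as long as a camera call. They do not tell look-alikes from the thing itself.
- models.look_for(label, camera): "centre" ([x, y, z] in m, in world coordinates, good to about 4 mm: the middle of the surface that is visible of it).
- models.mark_of(label, camera): "centre" ([x, y, z] in m, in world coordinates, good to about 4 mm: a listed point, or the origin of a listed thing).
The state is a dict: "clock": time; "joint_pos": joint angles; "joint_velocities": joint speeds; "tau": joint torques, N m; "eef_pos": TCP position; "tcp_rot": TCP orientation; "wrist_force": force on the tool from outside, world axes, zero at the start; "torque": the same for the moment, N m; "gripper_width": opening from 0.0 (shut) to 1.0 (fully open).
Only numpy, scipy, OpenCV 4.12 (cv2) and the standard library are available. Lean on these libraries where they do the work, as an engineer would, in place of code of your own. Each camera call takes 0.05 s, during which the arm holds its last target. There are 200 camera calls.

## Working session

There is one attempt and no reset: what is moved stays moved. The work goes in short steps, Python scripts to look and compute and a shell command to move; the robot and the scene stay as the last step left them, time stands still between calls to the robot, and variables do not carry over. Pictures are saved under pics/ and viewed, about 8 in all and at most 12, crops included, and the job is handed in when it is done.

```bash
mkdir -p pics; ls; python3 - <<'E'
from station import sensors, optics, ctrl, models
import cv2,numpy as np
s=sensors.sense();print(s['clock'],s['eef_pos'],s['tcp_rot'],s['gripper_width'],ctrl.finger_overhang)
a=optics.capture('top');b=optics.capture('scene')
cv2.imwrite('pics/top.png',cv2.resize(a,(800,600)));cv2.imwrite('pics/scene.png',cv2.resize(b,(800,600)))
for c in ['top','scene']:
  for l in ['stem_blue','handle_blue','dryer_blue','pile_top','loose_carrier','dryer_yellow','handle_yellow','objective','oil_bottle']:
    print(c,l,[(round(d['conf'],2),np.round(d['centre'],3).tolist()) for d in models.mark_of(l,c)][:4])
E
```

```text
pics
0.0 [0.28256892 0.63999884 0.23825091] [ 3.11480301  1.56962913 -2.01339163] 0.998036365670108 0.025
top stem_blue [(0.85, [0.613, 0.236, 0.058])]
top handle_blue [(0.5, [0.572, 0.277, 0.058])]
top dryer_blue [(0.68, [0.597, 0.128, -0.0]), (0.65, [0.596, 0.133, 0.043]), (0.57, [0.741, -0.043, -0.0])]
top pile_top [(0.87, [0.435, 0.173, 0.002])]
top loose_carrier [(0.9, [0.441, -0.069, 0.001]), (0.65, [0.339, 0.02, -0.0])]
top dryer_yellow [(0.65, [0.6, -0.221, 0.0]), (0.26, [0.57, 0.279, 0.058])]
top handle_yellow [(0.68, [0.742, 0.15, 0.0]), (0.66, [0.596, -0.057, 0.056])]
top objective [(0.54, [0.557, 0.033, 0.003])]
top oil_bottle [(0.71, [0.743, -0.045, -0.002])]
scene stem_blue [(0.88, [0.61, 0.232, 0.057])]
scene handle_blue [(0.68, [0.57, 0.277, 0.056]), (0.31, [0.602, -0.216, 0.033])]
scene dryer_blue [(0.67, [0.599, 0.134, 0.001])]
scene pile_top [(0.81, [0.592, 0.129, 0.043]), (0.56, [0.435, 0.175, -0.003])]
scene loose_carrier [(0.8, [0.339, 0.022, 0.004]), (0.78, [0.439, -0.072, -0.001]), (0.32, [0.597, -0.216, 0.001]), (0.18, [0.574, 0.279, 0.057])]
scene dryer_yellow [(0.62, [0.597, -0.214, 0.0])]
scene handle_yellow []
scene objective [(0.71, [0.613, 0.232, 0.055]), (0.56, [0.56, 0.036, 0.002]), (0.33, [0.596, 0.127, 0.043])]
scene oil_bottle [(0.52, [0.747, -0.041, 0.002])]
```

View pics/top.png

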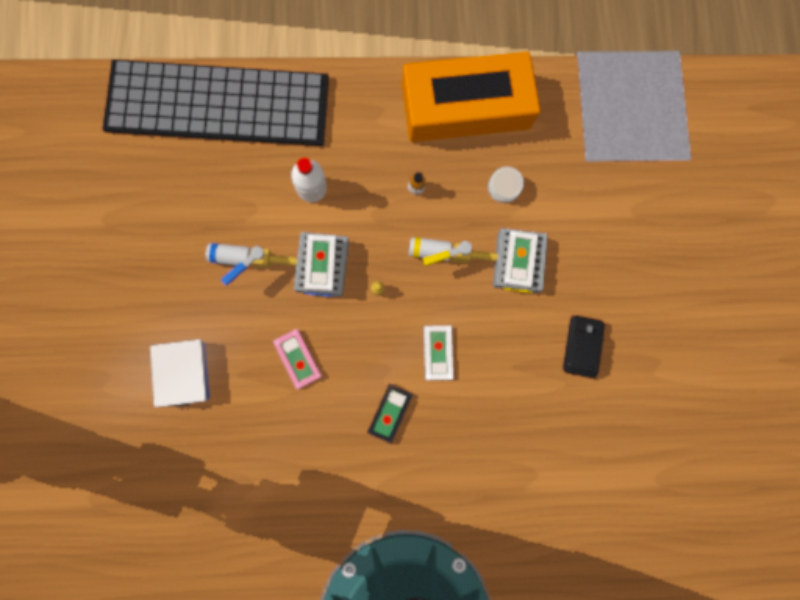

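View pics/scene.png

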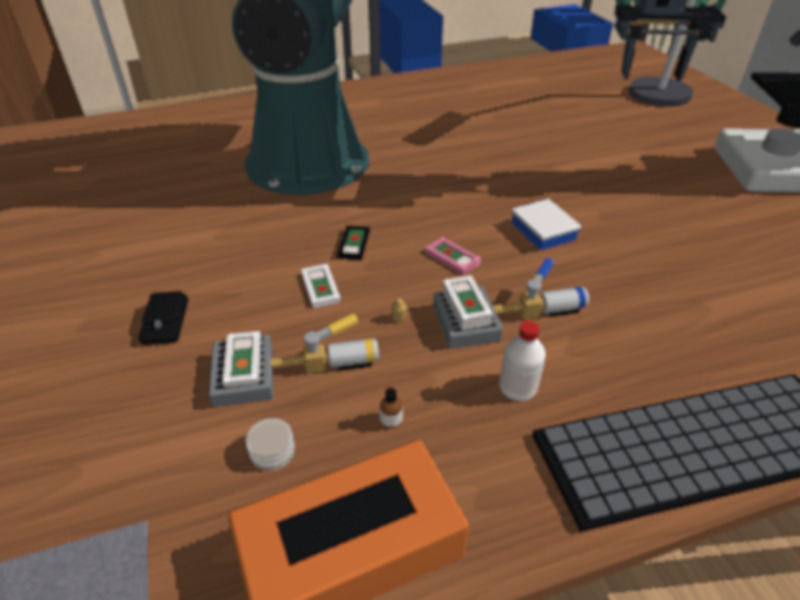

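The top view (up = +x, left = +y) shows the blue handle at (238,270), about halfway between open and shut. The white loose carrier is at (438,352), with a pink and a black look-alike nearby. The scene view agrees. I'll write a helper and then move above the blue handle.

```bash
cat > h.py <<'E'
from station import sensors, optics, ctrl, models
import cv2,numpy as np
from scipy.spatial.transform import Rotation as Ro
def pose():
    s=sensors.sense(); return np.array(s['eef_pos']),Ro.from_euler('xyz',s['tcp_rot']),s
def rows(p,phi):
    """row numbers from the present pose to TCP p, tool down, jaws along angle phi (deg, mod 180)"""
    p0,R0,s=pose(); best=None
    for a in (phi,phi+180):
        c,q=np.cos(np.radians(a)),np.sin(np.radians(a))
        R=Ro.from_matrix(np.array([[0,0,-1],[-q,c,0],[c,q,0]]).T)
        v=(R0.inv()*R).as_rotvec(degrees=True)
        if best is None or np.linalg.norm(v)<np.linalg.norm(best): best=v
    d=R0.inv().apply(np.array(p)-p0)
    print('t',np.round(d/.2,3),'w',np.round(best/120,3),'| deg',np.round(best,1),'mm',np.round(d*1e3,1))
def st():
    p,R,s=pose(); z=R.as_matrix()[:,2]
    print('clk',round(s['clock'],2),'p',np.round(p,4),'jaw',round(np.degrees(np.arctan2(z[1],z[0])),1),'down',np.round(R.as_matrix()[:,0],3),'w',round(s['gripper_width'],3),'F',np.round(s['wrist_force'],1),'q6',round(s['joint_pos'][5],2))
def ray(cam,uv,z):
    """world points on plane z for pixels uv"""
    uv=np.atleast_2d(uv).astype(float)
    d=np.c_[uv,np.ones(len(uv))]@np.linalg.inv(cam['K']).T@np.array(cam['R'])
    o=-np.array(cam['R']).T@np.array(cam['t'])
    return o+d*((z-o[2])/d[:,2])[:,None]
def snap(name,f=None):
    cam=optics.camera_info(name); im=optics.capture(name)
    if f: cv2.imwrite('pics/'+f,cv2.resize(im,(800,600)))
    return {k:np.array(v) for k,v in cam.items()},im
E
python3 - <<'E'
from h import *
st()
c=optics.camera_info('wrist');R=np.array(c['R']);o=-R.T@np.array(c['t']);p,R0,s=pose()
print('cam in tool',R0.inv().apply(o-p),'axis',R0.inv().apply(R[2]),c['K'])
rows([.52,.25,.26],43)
E
```

```text
clk 1.0 p [0.2827 0.6404 0.239 ] jaw 66.2 down [ 0.  0. -1.] w 1.0 F [ 0.5 -0.6  0. ] q6 -0.03
cam in tool [-0.14527096  0.07573524 -0.00081783] axis [ 0.96370969 -0.26695027 -0.0010893 ] [[297.20958805   0.         257.68817395]
 [  0.         297.20958805 194.70693514]
 [  0.           0.           1.        ]]
t [-0.105 -1.874 -1.306] w [0.193 0.    0.   ] | deg [23.2  0.   0. ] mm [ -21.  -374.7 -261.3]
```

```bash
python3 -m handwheel '[{"tx":0,"ty":-0.94,"tz":-0.65,"wx":0.193,"fingers":0},{"tx":0,"ty":-0.94,"tz":-0.65,"wx":0.193,"fingers":0},{"tx":0,"ty":-0.94,"tz":-0.65,"wx":0.193,"fingers":0},{"tx":0,"ty":-0.94,"tz":-0.65,"wx":0.193,"fingers":0},{"tx":0,"ty":-0.94,"tz":-0.65,"wx":0.193,"fingers":0}]' 15; python3 -c "
from h import *
st();rows([.57,.25,.23],43)"
```

```text
clk 1.0 p [0.2827 0.6404 0.239 ] jaw 66.2 down [ 0.  0. -1.] w 1.0 F [ 0.5 -0.6  0. ] q6 -0.03
t [ 0.045 -2.102 -1.206] w [0.193 0.    0.   ] | deg [23.2  0.   0. ] mm [   9.  -420.5 -241.1]$[0]: bad value
```

```bash
python3 -m handwheel '[{"tx":0,"ty":-0.94,"tz":-0.6,"wx":0.193,"wy":0,"wz":0,"fingers":0},{"tx":0,"ty":-0.94,"tz":-0.6,"wx":0.193,"wy":0,"wz":0,"fingers":0},{"tx":0,"ty":-0.94,"tz":-0.6,"wx":0.193,"wy":0,"wz":0,"fingers":0},{"tx":0,"ty":-0.94,"tz":-0.6,"wx":0.193,"wy":0,"wz":0,"fingers":0},{"tx":0,"ty":-0.94,"tz":-0.6,"wx":0.193,"wy":0,"wz":0,"fingers":0}]' 15; python3 -c "
from h import *
st();rows([.57,.25,.23],43)"
```

```text
clock: 1.62
eef_pos: [0.4074, 0.453, 0.2391]
tcp_rot: [-0.652, 1.571, 0.096]
wrist_force: [0.1, -0.1, -0.4]
gripper_width: 0.507
clk 1.62 p [0.4074 0.453  0.2391] jaw 42.9 down [ 0.  0. -1.] w 0.507 F [ 0.1 -0.1 -0.4] q6 0.05
t [ 0.046 -1.297 -0.095] w [-0.001  0.     0.   ] | deg [-0.1  0.   0. ] mm [   9.2 -259.4  -18.9]
```

```bash
python3 -m handwheel '[{"tx":0.04,"ty":-1,"tz":-0.09,"wx":0,"wy":0,"wz":0,"fingers":0},{"tx":0.04,"ty":-1,"tz":-0.09,"wx":0,"wy":0,"wz":0,"fingers":0},{"tx":0.04,"ty":-1,"tz":-0.09,"wx":0,"wy":0,"wz":0,"fingers":0},{"tx":0.04,"ty":-1,"tz":-0.09,"wx":0,"wy":0,"wz":0,"fingers":0},{"tx":0.04,"ty":-1,"tz":-0.09,"wx":0,"wy":0,"wz":0,"fingers":0}]' ; python3 - <<'E'
from h import *
st()
c,im=snap('wrist','w1.png')
for l in ['stem_blue','handle_blue','pile_top','dryer_blue']:
    print(l,[(round(d['conf'],2),np.round(d['centre'],4).tolist()) for d in models.mark_of(l,'wrist')][:3])
hsv=cv2.cvtColor(im,cv2.COLOR_BGR2HSV)
m=cv2.inRange(hsv,(100,120,60),(125,255,255))
for k in cv2.findContours(m,cv2.RETR_EXTERNAL,cv2.CHAIN_APPROX_NONE)[0]:
    if cv2.contourArea(k)>150:
        b=cv2.boxPoints(cv2.minAreaRect(k)); print('blue',cv2.contourArea(k),b.round().tolist(),ray(c,b,.064)[:,:2].round(4).tolist())
E
```

```text
clock: 2.25
eef_pos: [0.5304, 0.2944, 0.2311]
tcp_rot: [0.691, 1.571, 1.438]
wrist_force: [-0.5, -0.9, 0.1]
gripper_width: 0.498
clk 2.25 p [0.5304 0.2944 0.2311] jaw 42.8 down [ 0.  0. -1.] w 0.498 F [-0.5 -0.9  0.1] q6 -0.28
stem_blue [(0.91, [0.6108, 0.2375, 0.0594]), (0.54, [0.4138, 0.3718, 0.0008])]
handle_blue [(0.63, [0.5758, 0.2766, 0.0627])]
pile_top [(0.73, [0.4367, 0.1766, -0.0018]), (0.67, [0.4417, -0.0687, 0.0017]), (0.62, [0.5995, 0.1317, 0.0434])]
dryer_blue [(0.58, [0.6006, 0.1314, 0.0024])]
blue 405.0 [[270.0, 244.0], [271.0, 205.0], [283.0, 205.0], [282.0, 244.0]] [[0.5872, 0.252], [0.5561, 0.2872], [0.5659, 0.2956], [0.5973, 0.2606]]
blue 220.5 [[310.0, 206.0], [317.0, 200.0], [334.0, 221.0], [327.0, 227.0]] [[0.5881, 0.3153], [0.5892, 0.3254], [0.6209, 0.3209], [0.6199, 0.3106]]
```

View pics/w1.png

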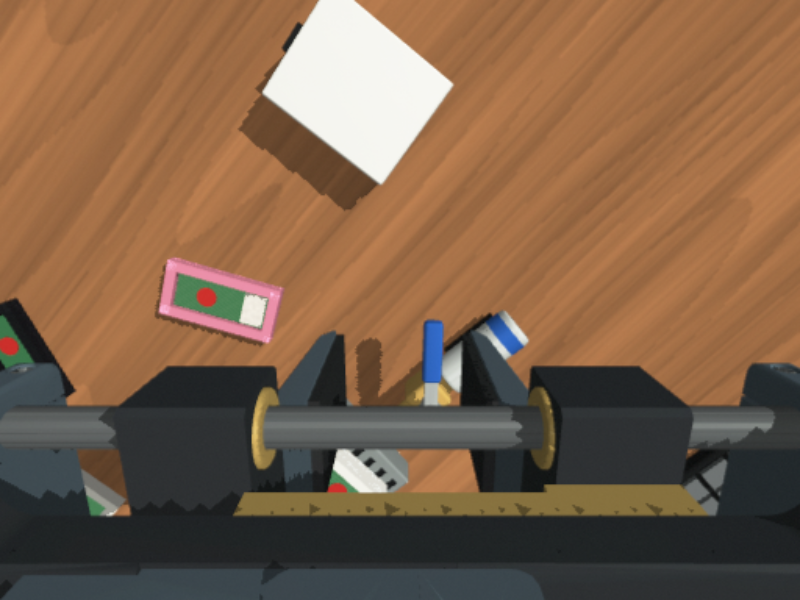

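The wrist view shows the blue grip at (433,350) between the jaws, with no obstacles. Its size checks out at 47 x 13 mm, and it points at 131.6°.

```bash
python3 -c "
from h import *
rows([.5725,.2788,.071],41.6)"
```

```text
t [ 0.801 -0.207  0.101] w [0.011 0.    0.   ] | deg [1.4 0.  0. ] mm [160.2 -41.4  20.1]
```

```bash
python3 -m handwheel '[{"tx":0.1,"ty":-0.207,"tz":0.101,"wx":0.011,"wy":0,"wz":0,"fingers":0},{"tx":0.35,"ty":-0.207,"tz":0.101,"wx":0.011,"wy":0,"wz":0,"fingers":0},{"tx":0.6,"ty":-0.207,"tz":0.101,"wx":0.011,"wy":0,"wz":0,"fingers":0},{"tx":0.8,"ty":-0.207,"tz":0.101,"wx":0.011,"wy":0,"wz":0,"fingers":0},{"tx":0.8,"ty":-0.207,"tz":0.101,"wx":0.011,"wy":0,"wz":0,"fingers":0}]'
python3 -m handwheel '[{"tx":0,"ty":0,"tz":0,"wx":0,"wy":0,"wz":0,"fingers":-1},{"tx":0,"ty":0,"tz":0,"wx":0,"wy":0,"wz":0,"fingers":-1},{"tx":0,"ty":0,"tz":0,"wx":0,"wy":0,"wz":0,"fingers":-1},{"tx":0,"ty":0,"tz":0,"wx":0,"wy":0,"wz":0,"fingers":-1}]' 15
python3 - <<'E'
from h import *
st()
S=np.array([.611,.2355]);p,R,s=pose();z=R.as_matrix()[:,2]
u=p[:2]-S;print('radius',np.hypot(*u),'ang',np.degrees(np.arctan2(u[1],u[0])))
a0=np.arctan2(u[1],u[0]);r=np.hypot(*u);jaw=np.degrees(np.arctan2(z[1],z[0]))
for d in (10,20,30,40,43,45):
    a=a0+np.radians(d);print(d,end=' ');rows([*(S+r*np.array([np.cos(a),np.sin(a)])),p[2]],jaw+d)
E
```

```text
clock: 3.12
eef_pos: [0.5705, 0.2788, 0.0687]
tcp_rot: [2.816, 1.566, -2.74]
wrist_force: [0.6, 0.6, -0.9]
gripper_width: 0.501
clock: 3.62
eef_pos: [0.5714, 0.2794, 0.0699]
tcp_rot: [2.698, 1.569, -2.858]
wrist_force: [1.2, 5.1, 3.6]
gripper_width: 0.158
clk 3.62 p [0.5714 0.2794 0.0699] jaw 41.7 down [-0.002 -0.001 -1.   ] w 0.158 F [1.2 5.1 3.6] q6 -0.31
radius 0.059163198659347445 ang 132.02973493764088
10 t [ 0.    -0.005 -0.051] w [-0.083 -0.001 -0.001] | deg [-10.   -0.1  -0.1] mm [  0.   -1.  -10.3]
20 t [ 0.    -0.018 -0.101] w [-0.167 -0.001 -0.001] | deg [-20.   -0.1  -0.1] mm [  0.   -3.7 -20.2]
30 t [ 0.    -0.04  -0.148] w [-0.25  -0.001 -0.001] | deg [-30.   -0.1  -0.1] mm [  0.   -8.1 -29.5]
40 t [ 0.   -0.07 -0.19] w [-0.333 -0.001 -0.001] | deg [-40.   -0.1  -0.1] mm [  0.1 -14.1 -38. ]
43 t [ 0.    -0.081 -0.201] w [-0.358 -0.001 -0.001] | deg [-43.   -0.1  -0.1] mm [  0.1 -16.1 -40.3]
45 t [ 0.    -0.088 -0.209] w [-0.375 -0.001 -0.001] | deg [-45.   -0.1  -0.1] mm [  0.1 -17.6 -41.7]
```

```bash
python3 -m handwheel '[{"tx":0,"ty":-0.005,"tz":-0.051,"wx":-0.083,"wy":0,"wz":0,"fingers":-1},{"tx":0,"ty":-0.018,"tz":-0.101,"wx":-0.167,"wy":0,"wz":0,"fingers":-1},{"tx":0,"ty":-0.04,"tz":-0.148,"wx":-0.25,"wy":0,"wz":0,"fingers":-1},{"tx":0,"ty":-0.07,"tz":-0.19,"wx":-0.333,"wy":0,"wz":0,"fingers":-1},{"tx":0,"ty":-0.07,"tz":-0.19,"wx":-0.333,"wy":0,"wz":0,"fingers":-1}]'
python3 -c "
from h import *
st();S=np.array([.611,.2355]);p,R,s=pose();u=p[:2]-S;print(np.hypot(*u),np.degrees(np.arctan2(u[1],u[0])),s['torque'])"
```

```text
clock: 4.25
eef_pos: [0.5526, 0.2432, 0.0702]
tcp_rot: [2.051, 1.57, -2.806]
wrist_force: [3.4, 1.6, -4.7]
gripper_width: 0.15
clk 4.25 p [0.5526 0.2432 0.0702] jaw 81.7 down [-0.001 -0.    -1.   ] w 0.15 F [ 3.4  1.6 -4.7] q6 -1.05
0.058866266769416274 172.43818726176937 [ 0.32046147 -0.62392664  0.20477427]
```

```bash
python3 -m handwheel '[{"tx":0,"ty":0,"tz":-0.016,"wx":-0.025,"wy":0,"wz":0,"fingers":-1},{"tx":0,"ty":0,"tz":-0.016,"wx":-0.025,"wy":0,"wz":0,"fingers":-1}]'
python3 -m handwheel '[{"tx":0,"ty":0,"tz":-0.015,"wx":-0.025,"wy":0,"wz":0,"fingers":-1},{"tx":0,"ty":0,"tz":-0.015,"wx":-0.025,"wy":0,"wz":0,"fingers":-1}]'
python3 -c "
from h import *
st();S=np.array([.611,.2355]);p,R,s=pose();u=p[:2]-S;print(np.hypot(*u),np.degrees(np.arctan2(u[1],u[0])),s['torque'])"
```

```text
clock: 4.5
eef_pos: [0.5527, 0.2415, 0.0704]
tcp_rot: [-0.062, 1.569, 1.414]
wrist_force: [2.6, 16.1, -8.4]
gripper_width: 0.153
clock: 4.75
eef_pos: [0.553, 0.2409, 0.0706]
tcp_rot: [-0.347, 1.565, 1.178]
wrist_force: [1.8, 24.6, -11.4]
gripper_width: 0.169
clk 4.75 p [0.553  0.2409 0.0706] jaw 87.4 down [ 0.002  0.006 -1.   ] w 0.169 F [  1.8  24.6 -11.4] q6 -1.16
0.0582736416620358 174.6395413514474 [ 4.41757674 -0.37886236 -0.28045178]
```

```bash
python3 -m handwheel '[{"tx":0,"ty":0,"tz":0.005,"wx":0,"wy":0,"wz":0,"fingers":-0.2},{"tx":0,"ty":0,"tz":0.005,"wx":0,"wy":0,"wz":0,"fingers":-0.2},{"tx":-0.3,"ty":0,"tz":0,"wx":0,"wy":0,"wz":0,"fingers":-0.2},{"tx":-0.6,"ty":0,"tz":0,"wx":0,"wy":0,"wz":0,"fingers":0},{"tx":-0.8,"ty":0,"tz":0,"wx":0,"wy":0,"wz":0,"fingers":1}]'
python3 - <<'E'
from h import *
st()
c,im=snap('wrist')
hsv=cv2.cvtColor(im,cv2.COLOR_BGR2HSV)
m=cv2.inRange(hsv,(100,120,60),(125,255,255))
for k in cv2.findContours(m,cv2.RETR_EXTERNAL,cv2.CHAIN_APPROX_NONE)[0]:
    if cv2.contourArea(k)>100:
        b=cv2.boxPoints(cv2.minAreaRect(k)); print('blue',cv2.contourArea(k),ray(c,b,.064)[:,:2].round(4).tolist())
rows([.44,-.07,.23],90)
rows([.40,-.07,.23],90)
E
```

```text
clock: 5.38
eef_pos: [0.553, 0.2399, 0.2335]
tcp_rot: [-0.549, 1.563, 0.976]
wrist_force: [-0.0, 0.1, 0.5]
gripper_width: 0.577
clk 5.38 p [0.553  0.2399 0.2335] jaw 87.3 down [ 0.004  0.006 -1.   ] w 0.577 F [-0.   0.1  0.5] q6 -1.16
blue 427.5 [[0.5821, 0.2308], [0.5363, 0.2371], [0.5381, 0.2499], [0.584, 0.2442]]
blue 263.0 [[0.3866, 0.3105], [0.3865, 0.3142], [0.47, 0.3227], [0.4701, 0.3187]]
t [ 0.023  0.502 -1.578] w [-0.022  0.004  0.004] | deg [-2.6  0.5  0.5] mm [   4.6  100.4 -315.6]
t [ 0.021  0.702 -1.587] w [-0.022  0.004  0.004] | deg [-2.6  0.5  0.5] mm [   4.2  140.3 -317.5]
```

```bash
python3 -c "
from h import *
rows([.705,.118,.232],83)"
```

```text
t [ 0.032 -0.778 -0.578] w [0.036 0.004 0.004] | deg [4.4 0.5 0.5] mm [   6.5 -155.7 -115.6]
```

```bash
python3 -m handwheel '[{"tx":0.01,"ty":-0.78,"tz":-0.58,"wx":0.036,"wy":0.004,"wz":0.004,"fingers":1},{"tx":0.01,"ty":-0.78,"tz":-0.58,"wx":0.036,"wy":0.004,"wz":0.004,"fingers":1},{"tx":0.01,"ty":-0.78,"tz":-0.58,"wx":0.036,"wy":0.004,"wz":0.004,"fingers":1},{"tx":0.01,"ty":-0.78,"tz":-0.58,"wx":0.036,"wy":0.004,"wz":0.004,"fingers":1},{"tx":0.01,"ty":-0.78,"tz":-0.58,"wx":0.036,"wy":0.004,"wz":0.004,"fingers":1}]'
cat >> h.py <<'E'
def carrier(z,near,f=None):
    """white-rim carrier top outline at height z near a world xy: centre, long-axis angle, sizes"""
    c,im=snap('wrist',f); hsv=cv2.cvtColor(im,cv2.COLOR_BGR2HSV)
    m=cv2.inRange(hsv,(0,0,165),(180,60,255)); best=None
    for k in cv2.findContours(m,cv2.RETR_EXTERNAL,cv2.CHAIN_APPROX_NONE)[0]:
        if cv2.contourArea(k)<800: continue
        w=ray(c,k[:,0,:],z)[:,:2]
        (x,y),(a,b),t=cv2.minAreaRect((w*1000).astype(np.float32))
        if a<b: t+=90;a,b=b,a
        d=np.hypot(x/1000-near[0],y/1000-near[1])
        if best is None or d<best[0]: best=(d,x,y,(t+90)%180-90,a,b)
    p,R,s=pose(); q=R.inv().apply(np.array([best[1]/1000,best[2]/1000,z])-p)
    print('centre mm',np.round(best[1:3],2),'long',round(best[3],2),'size',np.round(best[4:],1),'in tool mm',np.round(q*1000,2))
E
python3 -c "
from h import *
st();carrier(.054,(.598,.13),'w2.png')
print(models.mark_of('pile_top','wrist')[:2])"
```

```text
clock: 6.05
eef_pos: [0.7049, 0.1172, 0.2358]
tcp_rot: [1.491, 1.569, 2.939]
wrist_force: [0.2, 0.9, -0.2]
gripper_width: 0.998
clk 6.05 p [0.7049 0.1172 0.2358] jaw 83.0 down [-0.001  0.    -1.   ] w 0.998 F [ 0.2  0.9 -0.2] q6 -1.32
centre mm [598.64 131.72] long -7.83 size [99.5 74. ] in tool mm [182.08 106.38   0.89]
[{'centre': [0.5955, 0.1319, 0.0457], 'conf': 0.73}, {'centre': [0.5556, 0.241, 0.0609], 'conf': 0.31}]
```

View pics/w2.png

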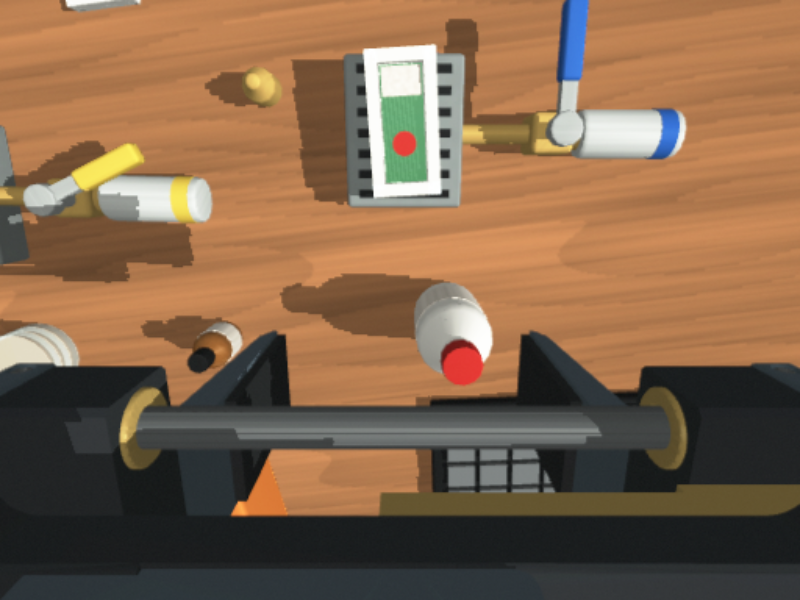

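The handle is now shut, crosswise at (570,60). The pile (400,120) sits slightly rotated on the dryer, and the outline merged with the grey box. I'll re-segment with a stricter threshold.

```bash
sed -i 's/(0,0,165)/(0,0,205)/;s/cv2.contourArea(k)<800/cv2.contourArea(k)<500/' h.py; python3 - <<'E'
from h import *
carrier(.054,(.598,.13))
im=cv2.imread('pics/w2.png');print(im[120,365:376:2].tolist(),im[120,345:362:4].tolist(),im[49,400],im[197,400])
rows([.55,-.08,.194],90)
E
```

```text
centre mm [596.   129.87] long -3.69 size [92.1 46.3] in tool mm [182.42 108.66  -1.76]
[[105, 108, 102], [148, 154, 149], [246, 249, 249], [251, 253, 253], [251, 253, 253], [251, 253, 253]] [[72, 84, 96], [103, 105, 100], [105, 107, 102], [104, 107, 102], [106, 109, 102]] [251 253 253] [109 112 108]
t [ 0.212  0.646 -1.078] w [-0.058  0.    -0.   ] | deg [-6.9  0.  -0. ] mm [  42.4  129.1 -215.6]
```

```bash
python3 -m handwheel '[{"tx":0.0,"ty":0.32,"tz":-0.54,"wx":-0.058,"wy":0,"wz":0,"fingers":1},{"tx":0.1,"ty":0.5,"tz":-0.9,"wx":-0.058,"wy":0,"wz":0,"fingers":1},{"tx":0.2,"ty":0.6,"tz":-1,"wx":-0.058,"wy":0,"wz":0,"fingers":1},{"tx":0.212,"ty":0.646,"tz":-1,"wx":-0.058,"wy":0,"wz":0,"fingers":1},{"tx":0.212,"ty":0.646,"tz":-1,"wx":-0.058,"wy":0,"wz":0,"fingers":1}]'
python3 -c "
from h import *
st();carrier(.012,(.44,-.07))"
```

```text
clock: 6.82
eef_pos: [0.5483, -0.0651, 0.1929]
tcp_rot: [1.381, 1.567, 2.951]
wrist_force: [0.1, 0.4, 0.7]
gripper_width: 1.0
clk 6.83 p [ 0.5483 -0.0651  0.1929] jaw 90.0 down [-0.004  0.001 -1.   ] w 1.0 F [0.1 0.4 0.7] q6 -1.73
centre mm [440.61 -71.1 ] long -0.45 size [92.1 46.3] in tool mm [182.06 109.59  -6.78]
```

```bash
python3 -c "
from h import *
rows([.4406,-.0711,.1],89.55);rows([.4406,-.0711,.028],89.55)"
```

```text
t [ 0.47   0.549 -0.034] w [ 0.004  0.    -0.001] | deg [ 0.4  0.  -0.1] mm [ 94.1 109.7  -6.7]
t [ 0.83   0.548 -0.034] w [ 0.004  0.    -0.001] | deg [ 0.4  0.  -0.1] mm [166.1 109.6  -6.8]
```

```bash
python3 -m handwheel '[{"tx":0.2,"ty":0.25,"tz":-0.034,"wx":0.004,"wy":0,"wz":0,"fingers":1},{"tx":0.4,"ty":0.5,"tz":-0.034,"wx":0.004,"wy":0,"wz":0,"fingers":1},{"tx":0.55,"ty":0.548,"tz":-0.034,"wx":0.004,"wy":0,"wz":0,"fingers":1},{"tx":0.7,"ty":0.548,"tz":-0.034,"wx":0.004,"wy":0,"wz":0,"fingers":1},{"tx":0.7,"ty":0.548,"tz":-0.034,"wx":0.004,"wy":0,"wz":0,"fingers":1}]'
python3 -c "
from h import *
st();rows([.4406,-.0711,.028],89.55)"
```

```text
clock: 7.5
eef_pos: [0.4405, -0.0701, 0.0532]
tcp_rot: [1.297, 1.567, 2.86]
wrist_force: [0.2, -0.7, -0.1]
gripper_width: 1.001
clk 7.5 p [ 0.4405 -0.0701  0.0532] jaw 89.6 down [-0.004  0.001 -1.   ] w 1.001 F [ 0.2 -0.7 -0.1] q6 -1.77
t [ 0.126 -0.001 -0.005] w [ 0.     0.    -0.002] | deg [ 0.   0.1 -0.2] mm [25.2 -0.2 -1. ]
```

```bash
python3 -m handwheel '[{"tx":0.08,"ty":0,"tz":-0.005,"wx":0,"wy":0,"wz":-0.002,"fingers":1},{"tx":0.126,"ty":0,"tz":-0.005,"wx":0,"wy":0,"wz":-0.002,"fingers":1},{"tx":0.126,"ty":0,"tz":-0.005,"wx":0,"wy":0,"wz":-0.002,"fingers":1}]'
python3 -m handwheel '[{"tx":0,"ty":0,"tz":0,"wx":0,"wy":0,"wz":0,"fingers":-1},{"tx":0,"ty":0,"tz":0,"wx":0,"wy":0,"wz":0,"fingers":-1},{"tx":0,"ty":0,"tz":0,"wx":0,"wy":0,"wz":0,"fingers":-1},{"tx":0,"ty":0,"tz":0,"wx":0,"wy":0,"wz":0,"fingers":-1},{"tx":0,"ty":0,"tz":0,"wx":0,"wy":0,"wz":0,"fingers":-1}]' 12
python3 -c "
from h import *
st()"
```

```text
clock: 7.88
eef_pos: [0.4408, -0.0709, 0.0283]
tcp_rot: [-0.536, 1.57, 1.028]
wrist_force: [0.3, 0.4, -0.5]
gripper_width: 0.997
clock: 8.5
eef_pos: [0.4409, -0.0709, 0.0284]
tcp_rot: [-0.568, 1.57, 0.996]
wrist_force: [-0.1, -0.5, 2.7]
gripper_width: 0.499
clk 8.5 p [ 0.4409 -0.0709  0.0284] jaw 89.6 down [ 0.001  0.001 -1.   ] w 0.499 F [-0.1 -0.5  2.7] q6 -1.78
```

```bash
python3 -m handwheel '[{"tx":-0.05,"ty":0,"tz":0,"wx":0,"wy":0,"wz":0,"fingers":-1},{"tx":-0.2,"ty":0,"tz":0,"wx":0,"wy":0,"wz":0,"fingers":-1},{"tx":-0.4,"ty":0,"tz":0,"wx":0,"wy":0,"wz":0,"fingers":-1},{"tx":-0.55,"ty":0,"tz":0,"wx":0,"wy":0,"wz":0,"fingers":-1},{"tx":-0.55,"ty":0,"tz":0,"wx":0,"wy":0,"wz":0,"fingers":-1}]' 
python3 -c "
from h import *
st();snap('wrist','w3.png');rows([.5963,.1299,.13],86.31)"
```

```text
clock: 9.12
eef_pos: [0.442, -0.0713, 0.1407]
tcp_rot: [-1.549, 1.566, 0.015]
wrist_force: [0.7, -0.6, -0.1]
gripper_width: 0.503
clk 9.12 p [ 0.442  -0.0713  0.1407] jaw 89.6 down [ 0.005  0.    -1.   ] w 0.503 F [ 0.7 -0.6 -0.1] q6 -1.78
t [ 0.049 -0.768  1.01 ] w [0.027 0.    0.001] | deg [3.3 0.  0.2] mm [   9.9 -153.7  202.1]
```

View pics/w3.png

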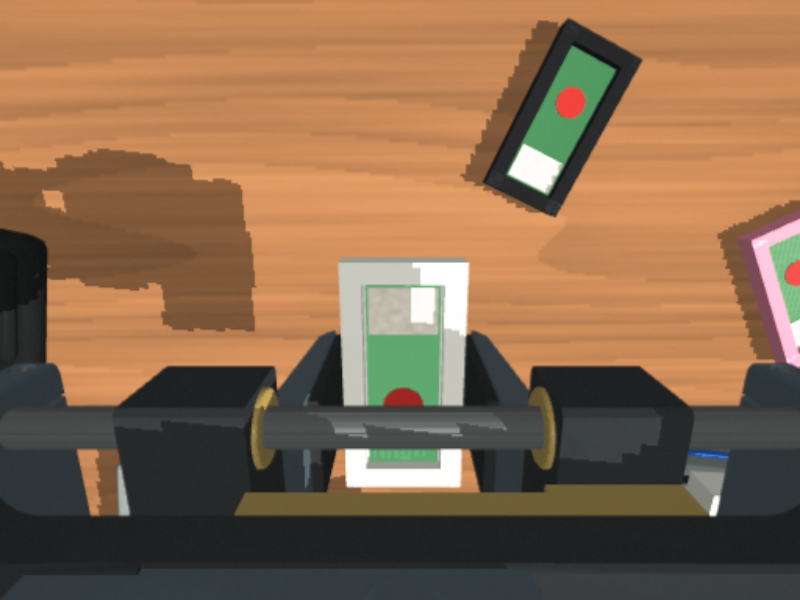

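The carrier is held level between the jaws, with its front edge at row 262 and rear edge at row 487 (columns 340–467 and 346–463). I'll project these corners into the tool frame.

```bash
python3 - <<'E'
from h import *
c={k:np.array(v) for k,v in optics.camera_info('wrist').items()};p,R,s=pose()
uv=np.array([[341,262],[467,262],[463.5,487],[346,487]])*.64-.18
q=R.inv().apply(ray(c,uv,p[2]-.016)-p)*1000
print(q.round(1).tolist(),q.mean(0).round(2))
f=(q[0]+q[1])/2;b=(q[2]+q[3])/2;print('len',np.hypot(*(f-b)[1:]),'yaw in tool',np.degrees(np.arctan2((f-b)[2],(f-b)[1])))
E
```

```text
[[15.9, 46.9, -22.5], [15.9, 47.0, 21.8], [16.1, -45.2, 23.9], [16.1, -45.2, -23.7]] [16.    0.88 -0.13]
len 92.16541475005542 yaw in tool -0.27452264699506207
```

```bash
python3 -m handwheel '[{"tx":0,"ty":-0.2,"tz":0.25,"wx":0.01,"wy":0,"wz":0.001,"fingers":-1},{"tx":0,"ty":-0.4,"tz":0.5,"wx":0.02,"wy":0,"wz":0.001,"fingers":-1},{"tx":0,"ty":-0.6,"tz":0.75,"wx":0.027,"wy":0,"wz":0.001,"fingers":-1},{"tx":0,"ty":-0.76,"tz":1,"wx":0.027,"wy":0,"wz":0.001,"fingers":-1},{"tx":0,"ty":-0.768,"tz":1,"wx":0.027,"wy":0,"wz":0.001,"fingers":-1}]' 
python3 -c "
from h import *
st();snap('wrist','w4.png');rows([.5963,.1299,.13],86.31)"
```

```text
clock: 9.8
eef_pos: [0.5973, 0.1307, 0.1385]
tcp_rot: [-0.186, 1.57, 1.325]
wrist_force: [-0.6, -0.8, -1.2]
gripper_width: 0.502
clk 9.8 p [0.5973 0.1307 0.1385] jaw 86.5 down [ 0.     0.001 -1.   ] w 0.502 F [-0.6 -0.8 -1.2] q6 -1.33
t [ 0.042 -0.     0.004] w [ 0.002  0.    -0.   ] | deg [ 0.2  0.  -0.1] mm [ 8.3 -0.   0.7]
```

View pics/w4.png

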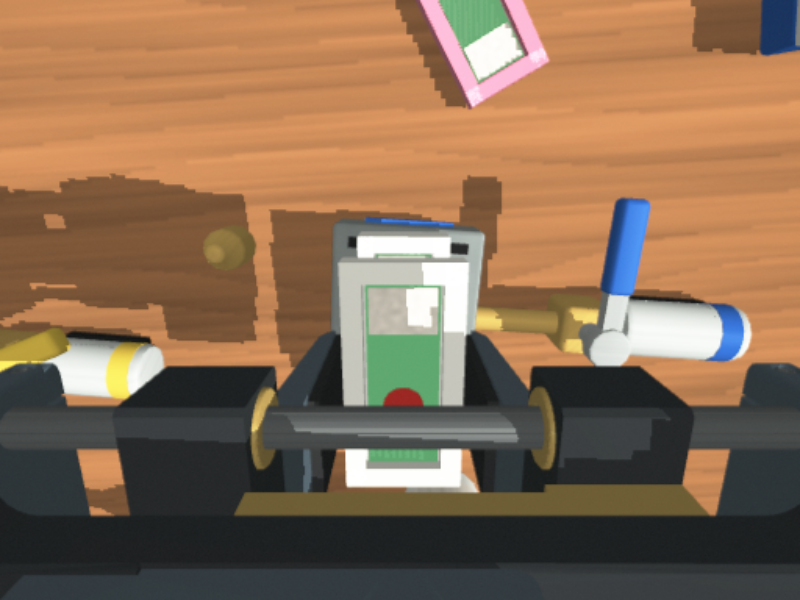

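```bash
python3 - <<'E'
from h import *
c={k:np.array(v) for k,v in optics.camera_info('wrist').items()};p,R,s=pose()
g=lambda uv,z:R.inv().apply(ray(c,np.array(uv)*.64-.18,z)-p)*1000
print('held',g([[341,262],[467,262]],p[2]-.016).round(1).tolist())
print('pile',g([[357.5,236.5],[450.5,236.5]],.054).round(1).tolist())
im=cv2.imread('pics/w4.png')
cv2.imwrite('pics/w4c.png',cv2.resize(im[215:345,320:500],(720,520),interpolation=cv2.INTER_CUBIC))
E
```

```text
held [[16.0, 46.9, -22.5], [16.1, 46.9, 21.7]]
pile [[84.3, 47.3, -23.3], [84.4, 47.3, 22.6]]
```

View pics/w4c.png

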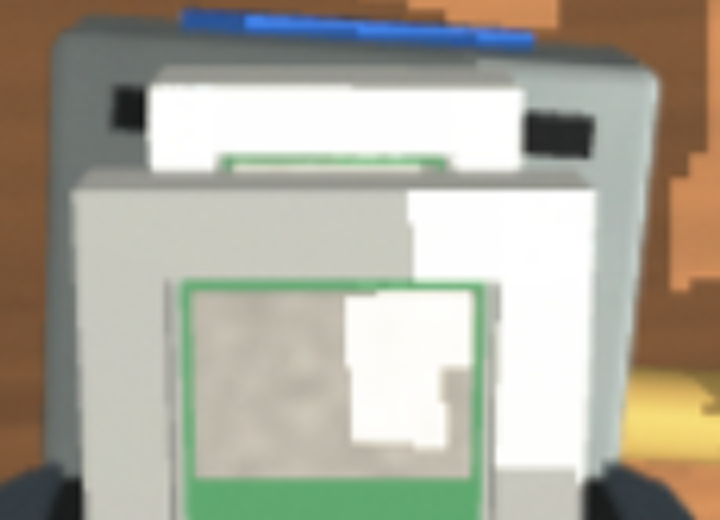

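The held carrier and pile edges are parallel. Lateral agreement is within about 0.2 mm and lengthwise within about 0.5 mm. Lowering.

```bash
python3 -m handwheel '[{"tx":0.1,"ty":0.0015,"tz":0.001,"wx":0.001,"wy":0,"wz":0,"fingers":-1},{"tx":0.2,"ty":0.0015,"tz":0.001,"wx":0.001,"wy":0,"wz":0,"fingers":-1},{"tx":0.255,"ty":0.0015,"tz":0.001,"wx":0.001,"wy":0,"wz":0,"fingers":-1},{"tx":0.255,"ty":0.0015,"tz":0.001,"wx":0.001,"wy":0,"wz":0,"fingers":-1}]' 
python3 -c "
from h import *
st();snap('wrist','w5.png');rows([.5960,.1300,.0825],86.35)"
```

```text
clock: 10.35
eef_pos: [0.5951, 0.1289, 0.086]
tcp_rot: [1.67, 1.568, -3.106]
wrist_force: [-0.1, 0.1, -1.3]
gripper_width: 0.501
clk 10.35 p [0.5951 0.1289 0.086 ] jaw 86.3 down [-0.003 -0.    -1.   ] w 0.501 F [-0.1  0.1 -1.3] q6 -1.33
t [ 0.022 -0.001  0.005] w [ 0.     0.    -0.001] | deg [ 0.   0.  -0.1] mm [ 4.4 -0.3  0.9]
```

View pics/w5.png

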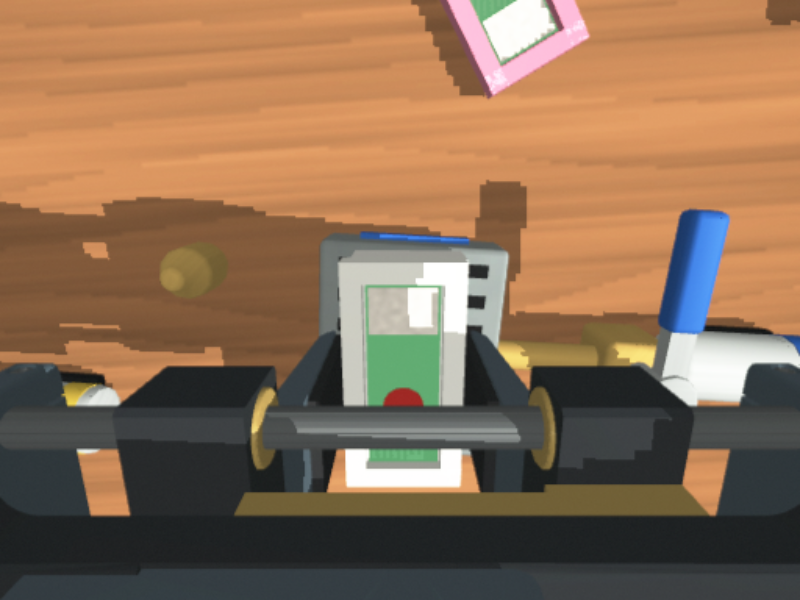

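```bash
python3 - <<'E'
from h import *
P=[]
for i in range(6):
    im=optics.capture('wrist'); P.append(pose()[0])
P=np.array(P)*1000;print(P.round(2).tolist(),P.mean(0).round(2));st()
cv2.imwrite('pics/w5c.png',cv2.resize(im[145:225,195:325],(780,480),interpolation=cv2.INTER_CUBIC))
E
```

```text
[[596.04, 129.25, 87.45], [596.24, 129.36, 87.77], [596.32, 129.42, 87.92], [596.33, 129.45, 87.96], [596.24, 129.48, 87.9], [596.19, 129.49, 87.83]] [596.23 129.41  87.8 ]
clk 10.7 p [0.5962 0.1295 0.0878] jaw 86.4 down [-0.  0. -1.] w 0.502 F [-0.4 -0.4  0.1] q6 -1.33
```

View pics/w5c.png

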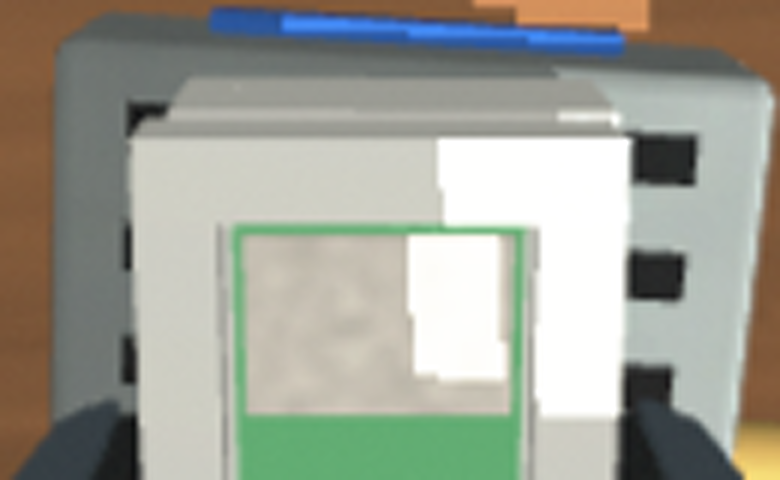

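```bash
python3 - <<'E'
from h import *
c={k:np.array(v) for k,v in optics.camera_info('wrist').items()};p,R,s=pose()
def proj(q):
    X=R.apply(np.array(q)/1000)+p; k=(c['K']@(c['R']@X.T+c['t'][:,None])).T; k=k[:,:2]/k[:,2:]
    return ((k-[195,145]+.5)*6).round(0).tolist()
th=p[2]*1000-54
print('pile top if aligned',proj([[th,46.4,-23],[th,46.4,23]]),'pile bottom',proj([[th+24,46.4,-23],[th+24,46.4,23]]))
print('held top',proj([[16,46.4,-23],[16,46.4,23]]),'held bottom',proj([[28,46.4,-23],[28,46.4,23]]))
# pile outline from earlier world measure
a=np.radians(-3.69);u=np.array([np.cos(a),np.sin(a)]);v=np.array([-u[1],u[0]]);C=np.array([.5960,.12987])
W=np.array([[*(C-.046*u+e*.023*v),.054] for e in(1,-1)]);print('pile from measure, tool mm',(R.inv().apply(W-p)*1000).round(2).tolist())
E
```

```text
pile top if aligned [[160.0, 111.0], [614.0, 112.0]] pile bottom [[185.0, 77.0], [588.0, 77.0]]
held top [[137.0, 143.0], [639.0, 144.0]] held bottom [[153.0, 121.0], [622.0, 122.0]]
pile from measure, tool mm [[33.85, 46.19, 23.4], [33.83, 46.24, -22.6]]
```

```bash
python3 -m handwheel '[{"tx":0.0,"ty":-0.0025,"tz":0.005,"wx":0,"wy":0,"wz":0,"fingers":-1},{"tx":0.018,"ty":-0.0025,"tz":0.005,"wx":0,"wy":0,"wz":0,"fingers":-1},{"tx":0.018,"ty":-0.0025,"tz":0.005,"wx":0,"wy":0,"wz":0,"fingers":-1},{"tx":0.018,"ty":-0.0025,"tz":0.005,"wx":0,"wy":0,"wz":0,"fingers":-1}]' 
python3 - <<'E'
from h import *
c,im=snap('wrist');st()
cv2.imwrite('pics/w6c.png',cv2.resize(im[150:190,205:305],(800,320),interpolation=cv2.INTER_CUBIC))
E
```

```text
clock: 11.2
eef_pos: [0.5967, 0.1304, 0.0842]
tcp_rot: [0.651, 1.57, 2.158]
wrist_force: [0.0, 0.1, -0.9]
gripper_width: 0.501
clk 11.25 p [0.5967 0.1304 0.0842] jaw 86.4 down [-0.  0. -1.] w 0.5 F [ 0.3 -0.1  0.4] q6 -1.33
```

View pics/w6c.png

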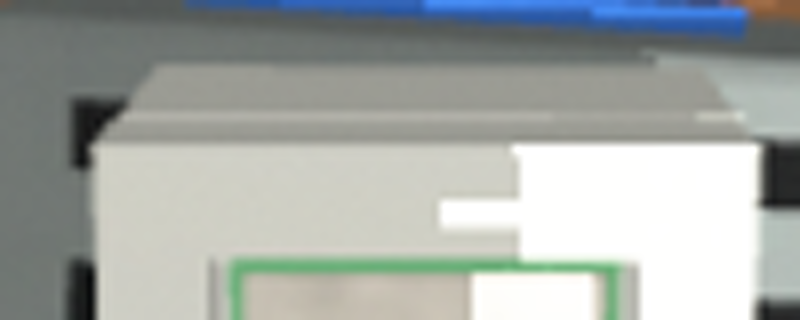

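Laterally aligned; the pile's lip protrudes about 0.4 mm at the front. I'll trim that and lower to contact.

```bash
python3 -m handwheel '[{"tx":0.004,"ty":0.002,"tz":0,"wx":0,"wy":0,"wz":0,"fingers":-1},{"tx":0.007,"ty":0.002,"tz":0,"wx":0,"wy":0,"wz":0,"fingers":-1},{"tx":0.007,"ty":0.002,"tz":0,"wx":0,"wy":0,"wz":0,"fingers":-1}]' 
python3 -m handwheel '[{"tx":0.002,"ty":0,"tz":0,"wx":0,"wy":0,"wz":0,"fingers":-1},{"tx":0.002,"ty":0,"tz":0,"wx":0,"wy":0,"wz":0,"fingers":-1}]' 
python3 -m handwheel '[{"tx":0.002,"ty":0,"tz":0,"wx":0,"wy":0,"wz":0,"fingers":-1},{"tx":0.002,"ty":0,"tz":0,"wx":0,"wy":0,"wz":0,"fingers":-1}]'
```

```text
clock: 11.62
eef_pos: [0.5963, 0.1305, 0.0827]
tcp_rot: [0.806, 1.57, 2.314]
wrist_force: [-0.8, -0.9, -0.1]
gripper_width: 0.503
clock: 11.88
eef_pos: [0.5963, 0.1305, 0.0824]
tcp_rot: [0.628, 1.57, 2.136]
wrist_force: [-0.7, 0.3, 0.6]
gripper_width: 0.503
clock: 12.12
eef_pos: [0.5963, 0.1305, 0.0824]
tcp_rot: [0.858, 1.57, 2.366]
wrist_force: [-3.9, -1.3, 8.2]
gripper_width: 0.504
```

```bash
python3 -m handwheel '[{"tx":-0.001,"ty":0,"tz":0,"wx":0,"wy":0,"wz":0,"fingers":0.1},{"tx":-0.001,"ty":0,"tz":0,"wx":0,"wy":0,"wz":0,"fingers":0.3},{"tx":-0.001,"ty":0,"tz":0,"wx":0,"wy":0,"wz":0,"fingers":0.5},{"tx":-0.001,"ty":0,"tz":0,"wx":0,"wy":0,"wz":0,"fingers":0.5}]' 
python3 -m handwheel '[{"tx":-0.1,"ty":0,"tz":0,"wx":0,"wy":0,"wz":0,"fingers":0.5},{"tx":-0.3,"ty":0,"tz":0,"wx":0,"wy":0,"wz":0,"fingers":0.5},{"tx":-0.55,"ty":0,"tz":0,"wx":0,"wy":0,"wz":0,"fingers":0.5},{"tx":-0.8,"ty":0,"tz":0,"wx":0,"wy":0,"wz":0,"fingers":0.5},{"tx":-0.8,"ty":0,"tz":0,"wx":0,"wy":0,"wz":0,"fingers":0.5}]'
python3 -c "
from h import *
st();rows([.715,.122,.248],86.4)"
```

```text
clock: 12.62
eef_pos: [0.5963, 0.1305, 0.0825]
tcp_rot: [0.914, 1.57, 2.422]
wrist_force: [-0.9, -0.8, 0.1]
gripper_width: 0.75
clock: 13.25
eef_pos: [0.5984, 0.1308, 0.248]
tcp_rot: [-1.267, 1.564, 0.241]
wrist_force: [-0.7, 0.5, -0.8]
gripper_width: 0.749
clk 13.25 p [0.5984 0.1308 0.248 ] jaw 86.4 down [ 0.007  0.002 -1.   ] w 0.749 F [-0.7  0.5 -0.8] q6 -1.33
t [ 0.004 -0.585 -0.007] w [-0.     0.001  0.003] | deg [-0.   0.1  0.4] mm [   0.8 -116.9   -1.4]
```

Check the stack from the same kind of viewpoint as before.

```bash
python3 -m handwheel '[{"tx":0,"ty":-0.3,"tz":-0.007,"wx":0,"wy":0.001,"wz":0.003,"fingers":0},{"tx":0,"ty":-0.585,"tz":-0.007,"wx":0,"wy":0.001,"wz":0.003,"fingers":0},{"tx":0,"ty":-0.585,"tz":-0.007,"wx":0,"wy":0.001,"wz":0.003,"fingers":0},{"tx":0,"ty":-0.585,"tz":-0.007,"wx":0,"wy":0.001,"wz":0.003,"fingers":0}]' 
python3 - <<'E'
from h import *
for i in range(3): optics.capture('wrist')
st();carrier(.066,(.598,.13));c,im=snap('wrist')
cv2.imwrite('pics/w7c.png',cv2.resize(im[10:160,200:400],(800,600),interpolation=cv2.INTER_CUBIC))
E
```

```text
clock: 13.75
eef_pos: [0.7142, 0.1219, 0.2483]
tcp_rot: [1.783, 1.57, -2.993]
wrist_force: [-0.7, -0.2, 0.6]
gripper_width: 0.5
clk 13.9 p [0.714  0.1221 0.249 ] jaw 86.4 down [ 0. -0. -1.] w 0.501 F [ 0.3  0.4 -0.1] q6 -1.37
centre mm [595.74 129.67] long -3.34 size [92.5 46.9] in tool mm [1.8308e+02 1.1883e+02 5.0000e-02]
```

View pics/w7c.png

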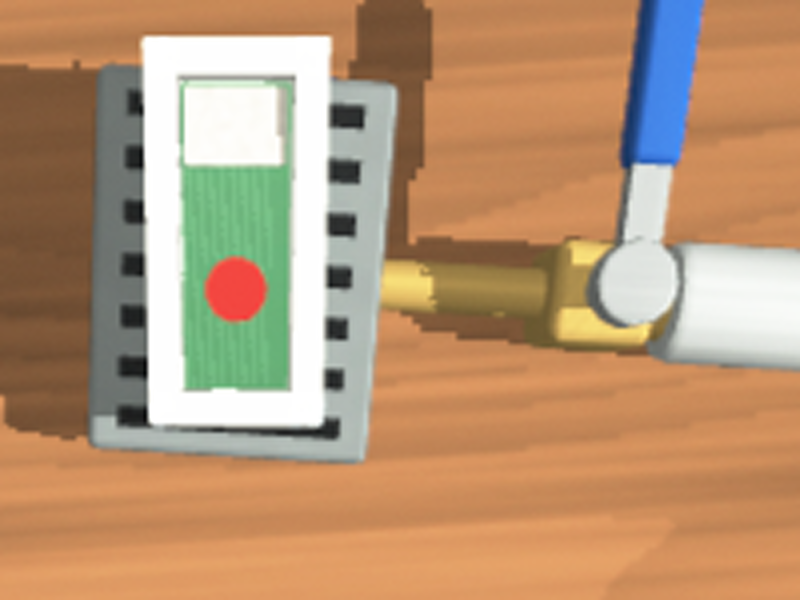

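The stack is flush: the top carrier measured (595.7,129.7) mm at −3.3°, against the pile's (596.0,129.9) mm at −3.7°. No lower edge shows. Next I'll open the blue valve.

```bash
python3 -c "
from h import *
print([(round(d['conf'],2),np.round(d['centre'],3).tolist()) for d in models.mark_of('wash_bottle','wrist')][:2],[(round(d['conf'],2),np.round(d['centre'],4).tolist()) for d in models.mark_of('handle_blue','wrist')][:2])
rows([.553,.2417,.16],83)"
```

```text
[(0.58, [0.745, 0.15, -0.001])] [(0.97, [0.5559, 0.2428, 0.0619])]
t [0.445 0.845 0.546] w [0.028 0.    0.   ] | deg [3.4 0.  0.1] mm [ 89.1 169.  109.1]
```

```bash
python3 -m handwheel '[{"tx":0,"ty":0.25,"tz":0.15,"wx":0.028,"wy":0,"wz":0,"fingers":0},{"tx":0.1,"ty":0.5,"tz":0.35,"wx":0.028,"wy":0,"wz":0,"fingers":0},{"tx":0.2,"ty":0.75,"tz":0.5,"wx":0.028,"wy":0,"wz":0,"fingers":0},{"tx":0.4,"ty":0.845,"tz":0.546,"wx":0.028,"wy":0,"wz":0,"fingers":0},{"tx":0.445,"ty":0.845,"tz":0.546,"wx":0.028,"wy":0,"wz":0,"fingers":0}]' 
python3 - <<'E'
from h import *
for i in range(3): c,im=snap('wrist')
hsv=cv2.cvtColor(im,cv2.COLOR_BGR2HSV)
m=cv2.inRange(hsv,(100,120,60),(125,255,255))
for k in cv2.findContours(m,cv2.RETR_EXTERNAL,cv2.CHAIN_APPROX_NONE)[0]:
    if cv2.contourArea(k)>150:
        b=cv2.boxPoints(cv2.minAreaRect(k)); print('blue',ray(c,b,.064)[:,:2].round(4).tolist())
st();rows([.553,.2417,.073],83)
E
```

```text
clock: 14.72
eef_pos: [0.5506, 0.2421, 0.1582]
tcp_rot: [2.175, 1.568, -2.657]
wrist_force: [-0.0, -0.2, -0.3]
gripper_width: 0.497
blue [[0.5359, 0.2371], [0.5374, 0.2496], [0.5831, 0.2444], [0.5816, 0.2313]]
blue [[0.4075, 0.3105], [0.4075, 0.3151], [0.4709, 0.3215], [0.471, 0.3166]]
clk 14.88 p [0.5542 0.2416 0.1608] jaw 83.0 down [ 0.002  0.    -1.   ] w 0.498 F [ 0.  -0.4 -0. ] q6 -1.08
t [ 0.439  0.007 -0.   ] w [0.    0.    0.001] | deg [0.  0.  0.1] mm [87.8  1.4 -0.1]
```

```bash
python3 -m handwheel '[{"tx":0.2,"ty":0.007,"tz":0,"wx":0,"wy":0,"wz":0,"fingers":0},{"tx":0.4,"ty":0.007,"tz":0,"wx":0,"wy":0,"wz":0,"fingers":0},{"tx":0.439,"ty":0.007,"tz":0,"wx":0,"wy":0,"wz":0,"fingers":-0.3},{"tx":0.439,"ty":0.007,"tz":0,"wx":0,"wy":0,"wz":0,"fingers":-1},{"tx":0.439,"ty":0.007,"tz":0,"wx":0,"wy":0,"wz":0,"fingers":-1}]' 15
python3 -m handwheel '[{"tx":0,"ty":0,"tz":0,"wx":0,"wy":0,"wz":0,"fingers":-1},{"tx":0,"ty":0,"tz":0,"wx":0,"wy":0,"wz":0,"fingers":-1},{"tx":0,"ty":0,"tz":0,"wx":0,"wy":0,"wz":0,"fingers":-1}]'
python3 - <<'E'
from h import *
st()
S=np.array([.611,.2350]);p,R,s=pose();z=R.as_matrix()[:,2]
u=p[:2]-S;r=np.hypot(*u);a0=np.arctan2(u[1],u[0]);print('radius',r,'ang',np.degrees(a0));jaw=np.degrees(np.arctan2(z[1],z[0]))
for d in (9,18,27,36,45):
    a=a0-np.radians(d);print(d,end=' ');rows([*(S+r*np.array([np.cos(a),np.sin(a)])),p[2]],jaw-d)
E
```

```text
clock: 15.5
eef_pos: [0.5543, 0.242, 0.0748]
tcp_rot: [-1.162, 1.567, 0.287]
wrist_force: [0.7, -1.0, -0.3]
gripper_width: 0.207
clock: 15.88
eef_pos: [0.5544, 0.2421, 0.0753]
tcp_rot: [-1.166, 1.566, 0.283]
wrist_force: [-1.6, -0.0, 2.4]
gripper_width: 0.154
clk 15.88 p [0.5544 0.2421 0.0753] jaw 83.0 down [ 0.004  0.001 -1.   ] w 0.154 F [-1.6 -0.   2.4] q6 -1.07
radius 0.057008627889568425 ang 172.84199210324982
9 t [ 0.    -0.004  0.045] w [0.075 0.001 0.002] | deg [9.  0.1 0.2] mm [ 0.  -0.7  8.9]
18 t [ 0.    -0.014  0.088] w [0.15  0.001 0.002] | deg [18.   0.1  0.2] mm [ 0.  -2.8 17.6]
27 t [ 0.    -0.031  0.129] w [0.225 0.001 0.002] | deg [27.   0.2  0.2] mm [ 0.1 -6.3 25.9]
36 t [ 0.001 -0.055  0.167] w [0.3   0.001 0.002] | deg [36.   0.2  0.2] mm [  0.1 -11.   33.5]
45 t [ 0.001 -0.084  0.201] w [0.375 0.002 0.002] | deg [45.   0.2  0.2] mm [  0.1 -16.8  40.3]
```

```bash
python3 -m handwheel '[{"tx":0,"ty":-0.004,"tz":0.045,"wx":0.075,"wy":0,"wz":0,"fingers":-1},{"tx":0,"ty":-0.014,"tz":0.088,"wx":0.15,"wy":0,"wz":0,"fingers":-1},{"tx":0,"ty":-0.031,"tz":0.129,"wx":0.225,"wy":0,"wz":0,"fingers":-1},{"tx":0,"ty":-0.055,"tz":0.167,"wx":0.3,"wy":0,"wz":0,"fingers":-1},{"tx":0,"ty":-0.084,"tz":0.201,"wx":0.375,"wy":0,"wz":0,"fingers":-1}]'
python3 - <<'E'
from h import *
st()
S=np.array([.611,.2350]);p,R,s=pose();z=R.as_matrix()[:,2]
u=p[:2]-S;r=np.hypot(*u);a0=np.arctan2(u[1],u[0]);print('radius',r,'ang',np.degrees(a0));jaw=np.degrees(np.arctan2(z[1],z[0]))
r=.057;an=jaw+90
for t in (118,109,100,91,84,80):
    a=np.radians(t);print(t,end=' ');rows([*(S+r*np.array([np.cos(a),np.sin(a)])),p[2]],t-90)
E
```

```text
clock: 16.5
eef_pos: [0.5762, 0.2811, 0.0756]
tcp_rot: [-0.216, 1.565, 0.443]
wrist_force: [1.5, 6.6, -6.3]
gripper_width: 0.157
clk 16.5 p [0.5762 0.2811 0.0756] jaw 37.7 down [ 0.005  0.002 -1.   ] w 0.157 F [ 1.5  6.6 -6.3] q6 -0.24
radius 0.05777123373314212 ang 127.04601380763211
118 t [ 0.    -0.008  0.045] w [0.081 0.003 0.   ] | deg [9.7 0.3 0. ] mm [ 0.1 -1.6  8.9]
109 t [ 0.001 -0.019  0.088] w [0.156 0.003 0.   ] | deg [18.7  0.3  0. ] mm [ 0.1 -3.8 17.6]
100 t [ 0.001 -0.037  0.129] w [ 0.231  0.003 -0.   ] | deg [27.7  0.3 -0. ] mm [ 0.2 -7.3 25.8]
91 t [ 0.001 -0.06   0.167] w [ 0.306  0.003 -0.   ] | deg [36.7  0.3 -0. ] mm [  0.2 -12.1  33.4]
84 t [ 0.001 -0.083  0.194] w [ 0.364  0.003 -0.   ] | deg [43.7  0.3 -0.1] mm [  0.2 -16.6  38.7]
80 t [ 0.001 -0.097  0.207] w [ 0.398  0.003 -0.001] | deg [47.7  0.3 -0.1] mm [  0.3 -19.4  41.5]
```

```bash
python3 -m handwheel '[{"tx":0,"ty":-0.008,"tz":0.045,"wx":0.081,"wy":0,"wz":0,"fingers":-1},{"tx":0,"ty":-0.019,"tz":0.088,"wx":0.156,"wy":0,"wz":0,"fingers":-1},{"tx":0,"ty":-0.037,"tz":0.129,"wx":0.231,"wy":0,"wz":0,"fingers":-1},{"tx":0,"ty":-0.06,"tz":0.167,"wx":0.306,"wy":0,"wz":0,"fingers":-1},{"tx":0,"ty":-0.083,"tz":0.194,"wx":0.364,"wy":0,"wz":0,"fingers":-1}]'
python3 -m handwheel '[{"tx":0,"ty":0,"tz":0.013,"wx":0.022,"wy":0,"wz":0,"fingers":-1},{"tx":0,"ty":0,"tz":0.013,"wx":0.022,"wy":0,"wz":0,"fingers":-1}]'
python3 -m handwheel '[{"tx":0,"ty":0,"tz":0.012,"wx":0.015,"wy":0,"wz":0,"fingers":-1},{"tx":0,"ty":0,"tz":0.012,"wx":0.015,"wy":0,"wz":0,"fingers":-1}]'
python3 -c "
from h import *
st();S=np.array([.611,.235]);p,R,s=pose();u=p[:2]-S;print(np.hypot(*u),np.degrees(np.arctan2(u[1],u[0])))"
```

```text
clock: 17.12
eef_pos: [0.6182, 0.2936, 0.0759]
tcp_rot: [0.675, 1.561, 0.568]
wrist_force: [5.4, 15.2, -12.8]
gripper_width: 0.156
clock: 17.38
eef_pos: [0.6208, 0.2936, 0.0758]
tcp_rot: [0.721, 1.561, 0.568]
wrist_force: [1.5, 3.2, -6.8]
gripper_width: 0.156
clock: 17.62
eef_pos: [0.6213, 0.2933, 0.0753]
tcp_rot: [1.008, 1.565, 0.824]
wrist_force: [-11.9, 5.0, 0.4]
gripper_width: 0.164
clk 17.62 p [0.6213 0.2933 0.0753] jaw -10.5 down [ 0.004  0.005 -1.   ] w 0.164 F [-11.9   5.    0.4] q6 0.59
0.05919431309824939 79.97594557243755
```

```bash
python3 -m handwheel '[{"tx":0,"ty":0,"tz":0.01,"wx":0,"wy":0,"wz":0,"fingers":-1},{"tx":0,"ty":0,"tz":0.01,"wx":0,"wy":0,"wz":0,"fingers":-1}]'
python3 -m handwheel '[{"tx":0,"ty":0,"tz":-0.005,"wx":0,"wy":0,"wz":0,"fingers":-0.2},{"tx":0,"ty":0,"tz":-0.005,"wx":0,"wy":0,"wz":0,"fingers":-0.1},{"tx":-0.3,"ty":0,"tz":-0.005,"wx":0,"wy":0,"wz":0,"fingers":-0.1},{"tx":-0.6,"ty":0,"tz":-0.005,"wx":0,"wy":0,"wz":0,"fingers":0},{"tx":-0.85,"ty":0,"tz":-0.005,"wx":0,"wy":0,"wz":0,"fingers":0}]'
python3 -c "
from h import *
st();rows([.715,.16,.248],83)"
```

```text
clock: 17.88
eef_pos: [0.6214, 0.2932, 0.0752]
tcp_rot: [1.646, 1.567, 1.463]
wrist_force: [-13.4, 6.0, 4.6]
gripper_width: 0.165
clock: 18.5
eef_pos: [0.6209, 0.2926, 0.2481]
tcp_rot: [1.299, 1.565, 1.116]
wrist_force: [0.8, -0.1, 0.1]
gripper_width: 0.5
clk 18.5 p [0.6209 0.2926 0.2481] jaw -10.5 down [ 0.002  0.005 -1.   ] w 0.5 F [ 0.8 -0.1  0.1] q6 0.59
t [-0.002 -0.567  0.583] w [ 0.721 -0.001 -0.003] | deg [86.5 -0.2 -0.3] mm [  -0.4 -113.3  116.7]
```

```bash
python3 -m handwheel '[{"tx":-0.05,"ty":-0.3,"tz":0,"wx":0,"wy":0,"wz":0,"fingers":0},{"tx":-0.1,"ty":-0.6,"tz":0,"wx":0,"wy":0,"wz":0,"fingers":0},{"tx":-0.1,"ty":-0.9,"tz":0.1,"wx":0,"wy":0,"wz":0,"fingers":0},{"tx":-0.1,"ty":-1,"tz":0.1,"wx":0,"wy":0,"wz":0,"fingers":0},{"tx":-0.1,"ty":-1,"tz":0.1,"wx":0,"wy":0,"wz":0,"fingers":0}]'
python3 - <<'E'
from h import *
for i in range(4): c,im=snap('wrist','w8.png')
st();carrier(.066,(.596,.13))
hsv=cv2.cvtColor(im,cv2.COLOR_BGR2HSV)
m=cv2.inRange(hsv,(100,120,60),(125,255,255))
for k in cv2.findContours(m,cv2.RETR_EXTERNAL,cv2.CHAIN_APPROX_NONE)[0]:
    if cv2.contourArea(k)>100:
        b=cv2.boxPoints(cv2.minAreaRect(k)); print('blue',ray(c,b,.064)[:,:2].round(4).tolist())
E
```

```text
clock: 19.12
eef_pos: [0.6041, 0.0912, 0.2673]
tcp_rot: [1.241, 1.565, 1.056]
wrist_force: [1.0, 0.3, 0.3]
gripper_width: 0.501
clk 19.32 p [0.6042 0.0934 0.267 ] jaw -10.4 down [ 0.002  0.005 -1.   ] w 0.498 F [ 0.2  0.9 -0.2] q6 0.29
centre mm [595.69 130.35] long -3.6 size [92.4 47.8] in tool mm [201.12  33.73 -15.28]
blue [[0.6119, 0.282], [0.6249, 0.2805], [0.6227, 0.261], [0.6095, 0.2625]]
blue [[0.3995, 0.3077], [0.4752, 0.3147], [0.4757, 0.3067], [0.3994, 0.2995]]
```

View pics/w8.png

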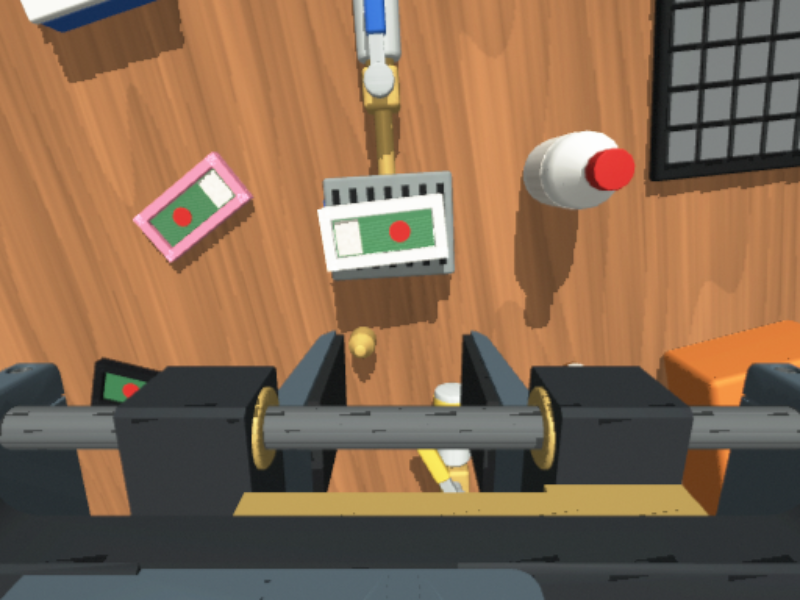

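The handle at (376,20) now lies in line over the cartridge. Its measured direction is about 83.5°, and the pipe's is about 83°. The stack at (385,232) is square and still. The gripper is clear of everything.

```bash
python3 -c "
from h import *
carrier(.066,(.596,.13));print(ctrl.job_done())"
```

```text
centre mm [595.77 130.33] long -3.59 size [92.3 47.8] in tool mm [201.11  33.82 -15.22]
the job is handed in; nothing more can be done
None
```

The job is done and handed in at about 19.4 s of the 61 s allowed. I turned the blue handle shut and set the loose white carrier on the pile. Then I turned the handle fully open and backed the gripper clear. No verdict came back from the hand-in.

- **Valve shut:** I turned the handle until it pressed against its stop (about 25 N). The picture then showed it crosswise, at about 172.5° against 173° expected.
- **Carrier placed:** It was lowered until it touched the pile (about 8 N) and then released. Seen from above:

| | Centre (mm) | Angle |
|---|---|---|
| Pile before placing | (596.0, 129.9) | −3.7° |
| Top carrier just after release | (595.7, 129.7) | −3.3° |
| Top carrier with the air on, at hand-in | (595.8, 130.3) | −3.6° |

- **Edges:** No lower edge showed, so the stack is flush to about 0.5 mm.
- **Valve open:** A further push against the stop moved nothing. The handle measured about 83.5°, against about 83° for the pipe.

- **Measurement gaps:** The top carrier's width read 47.8 mm instead of 46 mm in the last view, where one side wall also shows. Only the front of the pile was checked up close for flushness.
- **Other objects:** I never touched the yellow dryer or anything else. The last view showed nothing moved, but I did not check each item separately.

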